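Mesh a splined sprocket on a gearbox shaft and hold it down

TASK

On the bench, take the sprocket with the splined bore (square hub), turn it until its splines mesh with those of the upright gearbox shaft, slide it down and press it fully home against the spring collar at the foot of the shaft. Finish while still holding it there: the program ends with the gripper on the sprocket and the collar pressed to its stop, not let go. Leave the round-hubbed sprocket, the caliper and the bearing where they lie.

Things in the scene. Friction and masses are not known exactly. Their poses are not given: they have to be found in the camera images.
- sprocket: Loose steel chain sprocket to fit, 0.25 to 0.5 kg, lying flat, hub up: toothed plate 94 mm across the tips, 8 mm thick, with a square hub on top and a bore right through. Origin: centre of the underside. z up along the bore; x and y point through the hub's flats and the bore's four grooves, so it repeats every 90 degrees.
- hub_top (a point): Centre of the sprocket's hub top, 36 mm above its underside; same axes. Hub: square, 42 mm over the flats, corners cut off (each flat 34 mm wide). Bore 22.6 mm across between its four inner splines; its four grooves, 33 mm across and about 11 mm wide, face the flats.
- shaft_nose (a point): Centre of the top end of the gearbox's upright steel shaft, 122 mm above the bench; z up, x and y along its four keys (repeats every 90 degrees). Core 20 mm in diameter, cone nose 12 mm across at the tip, full diameter 6 mm below it. A sprocket resting on the unpressed collar has its origin 34 mm below this point; fully home, 44 mm below.
- key_tops (a point): On the shaft's axis, level with the top ends of its four keys, 10 mm below the tip; same axes. Keys 8 mm wide, 30 mm across from tip to tip, running down to the gearbox top. The shaft is stiff and stays put: turn the sprocket to suit it. Splines mesh within about 7 degrees and 1 mm off-centre.
- collar (a joint): Brass spring collar (ring 60 mm outside, 34 mm inside) round the foot of the shaft, its top face 34 mm below the shaft's tip at rest. Value: how far it is pressed down, 0 at rest to 0.010 m at the stop. It takes 6 N to start and 14 N at the stop (the sprocket's own weight does not move it) and springs back when let go.
- gearbox: Gearbox bolted to the bench, fixed: base plate 150 x 140 mm, grey housing to 70 mm height. Its motor, 54 mm in diameter, runs along its own x to 164 mm from the shaft axis, at 38 mm height. Origin under the shaft's axis, on the bench. Its yaw is not that of the shaft.
- plain_sprocket: Bystander, loose: sprocket with the same toothed plate but a round hub (44 mm diameter, 30 mm tall) and a plain round bore of 22 mm. Origin: centre of the underside.
- caliper: Bystander, loose: steel caliper lying flat, 170 mm long, at most 12 mm high. Origin near the middle of its beam, on the bench.
- bearing: Bystander, loose: ball bearing lying flat, 76 mm in diameter, 14 mm high. Origin: centre of the underside.
- bin: Bystander, fixed: blue open-fronted storage bin with steel pins, 220 x 170 mm, 110 mm high. Origin: centre of the underside.
Not all that is in view belongs to the job. Leave any green or pink look-alike of the sprocket alone.

How it is judged:
By the outcome, as a careful person would: the job done as asked, in the order asked, and still so for the second after the job is handed in, while the arm keeps its last pose, push and grip.
It also fails if it takes over 38 s, if anything falls off the work surface, if the arm or the gripper's body presses on something with over 40 N, if the wrist force passes 120 N, or if a joint passes its speed limit or range.

ROBOT

A 6-joint arm with a two-finger parallel gripper is mounted at the origin on the work surface. World frame = base frame: x ahead of the robot, y to its left, z up, the work surface at z = 0. Lengths are in m, angles in degrees, forces in N, time in s.
With the tool pointing down it reaches from about 0.325 to 0.75 m from the base axis. Payload 7.6 kg.
Tool frame: the origin (TCP) lies between the finger pads; the fingertips stand 8 mm ahead of it and the grasp point (between the pads) lies 11 mm behind it; z points along the fingers, y is the line along which they close (so a half turn about z gives the same grasp; the last joint's range is limited). The gripper opens to 85 mm and grips with 20 to 120 N. Pads are 22 mm wide; open, the fingers measure 114 mm over their backs; the gripper's body (76 mm by 85 mm) begins 54 mm behind the grasp point. The pads swing forward as they close: fully open they stand 13 mm farther back than shut.
Start: joints at [62.435, 2.991, 80.254, -0, 96.75, -4.028], TCP at [0.21, 0.481, 0.239] pointing down, gripper open.
Joint ranges: [-166.34, 166.34], [-52.06, 124.39], [6.96, 135.62], [-60.46, 240.46], [14.63, 156.25], [-167.68, 167.68]. Speed limits (degrees/s): [147.25, 147.25, 172.46, 180, 180, 180].

INTERFACE

Orientations are given as [roll, pitch, yaw] about the fixed x, y, z axes, in that order (R = Rz(yaw) Ry(pitch) Rx(roll)).
In Python, from station import manip, camera, spot_in, trace, pinpoint gives the robot as it stands. The module is installed in compiled form; this text tells all that it offers.
- The arm moves only by the shell command python3 -m crank 'ROWS' [FORCE]. ROWS is JSON, a list of rows, each a list of 7 numbers: the turn, a rotation vector about the tool's x, y, z in rad, then the shift along the tool's x, y, z in mm, then the opening in per cent of the stroke, from 0 (shut) to 100 (fully open). In form: [[ax, ay, az, dx, dy, dz, fingers], ...]. A call has 1 to 10 rows; each row is the pose to reach, as a shift and turn from the pose commanded when the call began, along the tool's axes at that moment; what a row does not reach only later rows make up. A row lasts 1/8 s, in which the tool goes at most 62.5 mm and 10.7 degrees, less where a joint would pass 70% of its speed; a pose out of reach is approached as far as the arm can. A call with a gripper value outside its range is refused whole. The fingers move at their own pace and stop on an object; FORCE is the grip in N (left out, the last holds). Time passes only in rows, so rows that repeat a pose let the fingers close. It gives the time, the measured TCP pose, the force, the opening and the grip force at its end, in the units of the state.
- manip.sense(): the state, without advancing time (a new reading comes with each control period).
- camera(name): name is "side" or "top"; returns a dict with "pixels" (400x640x3 uint8, red, green, blue), "mtx" (3x3 intrinsics, pixels), "origin" and "orientation" of the camera in the world. Camera axes: x right, y up, looking along -z (the intrinsics and any distortion apply to the point x, -y, -z); pixel columns grow to the right and rows downward; lengths in m; the calibration is good to about 2 mm. A picture is of the moment at which its call begins. There is no depth.
- manip.close_job(): hands the job in; it is judged then, once.
Trained networks look in a picture, given as the dict that the camera call returned (one of the last four; its "shot" number tells which), for a name from the list of things; names that differ only in an ending like _2 or _b are one class to them, and where a whole thing is asked for, a point or a joint stands for the part that bears it (a point fixed in the world has none). Each returns a list of dicts, best first, with "conf" (0 to 1); they miss things now and then, are a little off and sometimes report something else, mostly with a low value. They report only what shows in the picture. A call takes as long as a camera call. They do not tell look-alikes from the thing itself.
- spot_in(picture, name): "xyz" ([x, y, z] in m, in world coordinates, good to about 4 mm: the middle of the surface that is visible of it).
- trace(picture, name): "region" (400x640 bool, what is visible of it).
- pinpoint(picture, name): "xyz" ([x, y, z] in m, in world coordinates, good to about 4 mm: a listed point, or the origin of a listed thing).
The state is a dict: "time_s": time; "joint_positions": joint angles; "joint_velocities": joint speeds; "tau": joint torques, N m; "eef_pos": TCP position; "orientation": TCP orientation; "wrist_force": force on the tool from outside, world axes, zero at the start; "moment": the same for the moment, N m; "gripper_width": finger opening in m; "gripper_force": force on a finger pad.
Only numpy, scipy, OpenCV 4.12 (cv2) and the standard library are available. Lean on these libraries where they do the work, as an engineer would, in place of code of your own. Each camera call takes 0.05 s, during which the arm holds its last target. There are 200 camera calls.

## Working session

There is one attempt and no reset: what is moved stays moved. The work goes in short steps, Python scripts to look and compute and a shell command to move; the robot and the scene stay as the last step left them, time stands still between calls to the robot, and variables do not carry over. Pictures are saved under pics/ and viewed, at most 10 in all, crops included, and the job is handed in when it is done.

```bash
mkdir -p pics; cat > h.py <<'E'
import numpy as np, cv2
from station import manip, camera, spot_in, trace, pinpoint
def save(p,n,crop=None,s=1):
    im=p["pixels"][:,:,::-1]
    if crop: im=im[crop[1]:crop[3],crop[0]:crop[2]]
    cv2.imwrite(n,cv2.resize(im,None,fx=s,fy=s,interpolation=cv2.INTER_CUBIC))
E
python3 - <<'E'
from h import *
print(manip.sense())
for c in ("top","side"):
    p=camera(c); save(p,f"pics/{c}0.png")
    print(c,{k:np.array(v).tolist() for k,v in p.items() if k!="pixels"})
    for n in ["sprocket","hub_top","shaft_nose","key_tops","gearbox","plain_sprocket","bearing","caliper","bin"]:
        print(n,[(np.round(d["xyz"],4).tolist(),round(d["conf"],2)) for d in pinpoint(p,n)[:3]])
E
```

```text
{'time_s': 0.0, 'joint_positions': array([ 6.24360114e+01,  3.02609176e+00,  8.03132677e+01, -5.33026365e-04,
        9.67505153e+01, -4.02720103e+00]), 'joint_velocities': array([0.0184689 , 0.02109419, 0.074709  , 0.10498961, 0.11320732,
       0.02828652]), 'tau': array([ 5.20315507e-05, -3.81663001e+01, -3.60181296e+01, -6.82904920e-05,
        6.09217765e-03,  2.62892786e-05]), 'eef_pos': array([0.20949111, 0.48107086, 0.23848053]), 'orientation': array([-1.79910310e+02, -5.78378600e-03,  1.56463146e+02]), 'wrist_force': array([ 0.1501695 , -0.49214611,  1.58390028]), 'moment': array([0.02096684, 0.02020994, 0.01936149]), 'gripper_force': 0.0, 'gripper_width': 0.08535075463925289}
top {'mtx': [[479.4253916399463, 0.0, 318.1502770262358], [0.0, 479.4253916399463, 197.50910512531803], [0.0, 0.0, 1.0]], 'origin': [0.3251948683226307, -0.047681424663298104, 1.4881557602367341], 'orientation': [9.601768293116168, 0.13511468770595503, -88.88723174446433], 'shot': 1}
sprocket [([0.7822, 0.1212, -0.0007], 0.93), ([0.6588, 0.0483, 0.0022], 0.64), ([0.6563, 0.1703, 0.0004], 0.62)]
hub_top
[... 637 characters left out ...]
1345], 'orientation': [52.12883568915259, 0.34902546253843997, -13.54558629704602], 'shot': 2}
sprocket [([0.6533, 0.1668, -0.0049], 0.77), ([0.782, 0.1218, 0.0014], 0.72), ([0.6594, 0.0472, 0.0002], 0.68)]
hub_top [([0.7816, 0.1217, 0.0351], 0.9), ([0.6606, 0.0429, 0.0404], 0.89), ([0.6501, 0.1698, 0.0367], 0.72)]
shaft_nose [([0.5667, -0.1326, 0.1236], 0.57)]
key_tops [([0.5726, -0.1306, 0.1138], 0.74), ([0.4484, 0.1986, -0.0018], 0.23)]
gearbox [([0.5702, -0.1349, 0.0018], 0.75)]
plain_sprocket [([0.4446, 0.1974, 0.0001], 0.66)]
bearing [([0.5631, 0.3797, 0.0016], 0.61), ([0.6505, 0.1688, -0.0033], 0.22)]
caliper [([0.3604, -0.3272, 0.0052], 0.78)]
bin [([0.5559, -0.4748, -0.0018], 0.87)]
```

View pics/top0.png

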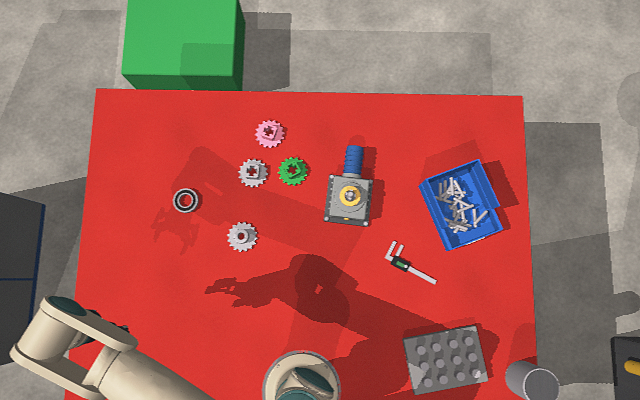

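View pics/side0.png

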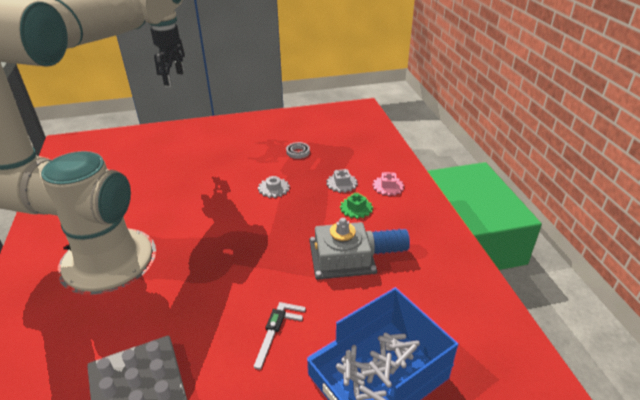

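The top view shows the steel square-hub sprocket at pixel (252,172), with the green one at (292,171), the pink at (270,133) and the plain one at (241,237). The shaft is at about (350,194). In the side view the target is at (342,181) and the shaft at (343,228). Next I zoom in to get the yaws.

```bash
cat >> h.py <<'E'
def proj(p,X):
    from scipy.spatial.transform import Rotation as R
    Rm=R.from_euler("xyz",p["orientation"],degrees=True).as_matrix()
    c=(np.atleast_2d(X)-p["origin"])@Rm
    c=c*[1,-1,-1]
    u=c@np.array(p["mtx"]).T
    return u[:,:2]/u[:,2:]
def crop(p,c,r,s):
    c=np.array(c); M=np.array([[s,0,-s*(c[0]-r)],[0,s,-s*(c[1]-r)]],float)
    return cv2.warpAffine(p["pixels"][:,:,::-1].copy(),M,(int(2*r*s),int(2*r*s)),flags=cv2.INTER_CUBIC)
E
python3 - <<'E'
from h import *
a=camera("top"); b=camera("side")
print(proj(a,[.656,.169,.036]),proj(b,[.653,.169,.036]),proj(a,[.571,-.132,.122]),proj(b,[.571,-.132,.122]))
rows=[]
for p in (a,b):
    rows.append(np.hstack([crop(p,proj(p,X)[0],18,8) for X in ([.654,.169,.03],[.571,-.132,.112])]))
cv2.imwrite("pics/z0.png",np.vstack(rows))
E
```

```text
[[251.53075713 169.17269966]] [[341.46801715 173.7412486 ]] [[350.04147673 193.06447973]] [[342.2038473  218.99285472]]
```

View pics/z0.png

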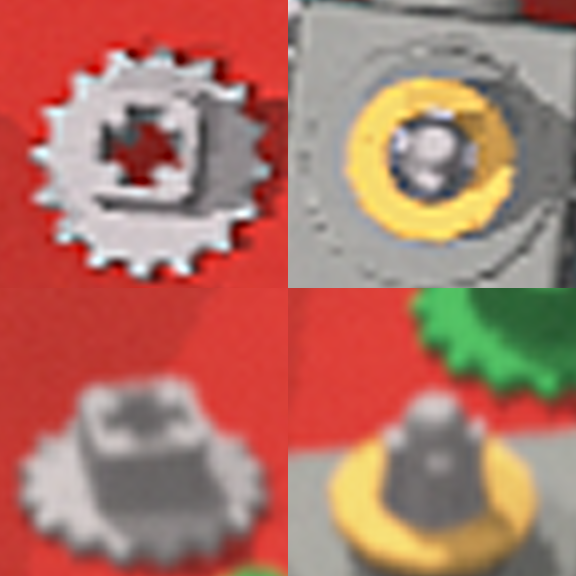

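Zoomed: the hub is tilted a few degrees in the top view and its bore cross is visible. The shaft keys show in the side view at left, right and front. I will fit both yaws with geometric templates.

```bash
cat > fit.py <<'E'
from h import *
S=8
def mask(p,polys,c,r):
    out=[]
    for P in polys:
        m=np.zeros((int(2*r*S),)*2,np.uint8)
        q=(proj(p,P)-(np.array(c)-r))*S
        cv2.fillPoly(m,[np.round(q*16).astype(np.int32)],1,shift=4); out.append(m>0)
    return out
def ring(r,n=40): t=np.linspace(0,2*np.pi,n,endpoint=False); return np.c_[r*np.cos(t),r*np.sin(t)]
def rot(P,y): c,s=np.cos(np.radians(y)),np.sin(np.radians(y)); return P@np.array([[c,s],[-s,c]])
def at(P,x,y,z): return np.c_[P+[x,y],np.full(len(P),z)]
OCT=np.array([[21,17],[17,21],[-17,21],[-21,17],[-21,-17],[-17,-21],[17,-21],[21,-17]])/1e3
a=5.5e-3;b=16.5e-3
CROSS=np.array([[b,a],[a*1.75,a],[a,a*1.75],[a,b],[-a,b],[-a,a*1.75],[-a*1.75,a],[-b,a],[-b,-a],[-a*1.75,-a],[-a,-a*1.75],[-a,-b],[a,-b],[a,-a*1.75],[a*1.75,-a],[b,-a]])
def hub(p,x0,rng=5):
    c=proj(p,[*x0,.036])[0]; r=18
    im=cv2.GaussianBlur(crop(p,c,r,S)[:,:,1].astype(float),(0,0),3)
    best=[]
    for yaw in range(-45,45,3):
        bb=(-1,)
        for dx in range(-8,9,2):
            for dy in range(-8,9,2):
                o,h=mask(p,[at(rot(OCT,yaw),x0[0]+dx/1e3,x0[1]+dy/1e3,.036),at(rot(CROSS,yaw),x0[0]+dx/1e3,x0[1]+dy/1e3,.036)],c,r)
                g=o&~h
                sc=im[g].mean()-im[h].mean()-im[g].std()
                bb=max(bb,(sc,yaw,dx,dy))
        best.append(bb)
    return best
E
python3 - <<'E'
from fit import *
for n in ("top","side"):
    p=camera(n)
    B=hub(p,(.654,.169)); print(n,[(round(float(b[0])),)+b[1:] for b in sorted(B)[::-1][:7]])
# rectified shaft views: plane z=.112 , and overlay
    c=(.571,-.132)
    t=np.linspace(-30,30,288)
    X,Y=np.meshgrid(t,t)
    outs=[]
    for (cx,cy,z) in ((.571,-.132,.112),(.654,.169,.036)):
        P=np.c_[cx+X.ravel()/1e3,cy+Y.ravel()/1e3,np.full(X.size,z)]
        q=proj(p,P).astype(np.float32).reshape(288,288,2)
        outs.append(cv2.remap(p["pixels"][:,:,::-1].copy(),q[...,0],q[...,1],cv2.INTER_CUBIC)[::-1])
    cv2.imwrite(f"/tmp/{n}.png",np.hstack(outs))
cv2.imwrite("pics/rect.png",np.vstack([cv2.imread("/tmp/top.png"),cv2.imread("/tmp/side.png")]))
E
```

```text
top [(88, -3, -2, 2), (86, 0, -2, 2), (85, -6, -2, 2), (83, 3, -2, 2), (80, -9, -2, 2), (77, 6, -2, 2), (75, -12, -2, 2)]
side [(24, -3, 0, 2), (23, 0, 0, 0), (23, -6, 0, 0), (22, -9, 0, 2), (21, 3, 0, 0), (19, 6, 0, 0), (19, -12, 0, 2)]
```

View pics/rect.png

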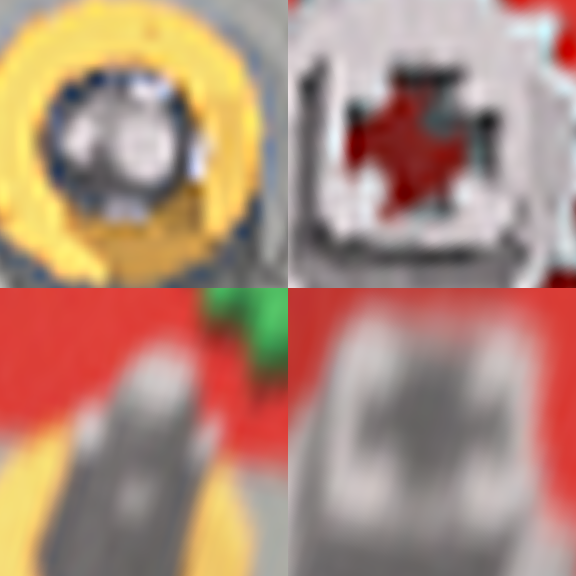

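Measured results (rectified views, 4.8 px/mm):
- **Sprocket:** (0.653, 0.170), yaw about -2°.
- **Shaft:** key spots at (150,88), (200,158), (125,208) and (80,138) give centre (0.5705, -0.133), yaw about -10°.

I move above the sprocket with tool yaw 178° and TCP z 0.139.

```bash
cat > d.py <<'E'
import sys,numpy as np
# from x y z yaw  to x y z yaw (m,deg), tool down
f=np.array(sys.argv[1:9],float); a,b=f[:4],f[4:]
y=np.radians(a[3]); d=(b-a)[:3]*1e3
print("az %.4f dx %.1f dy %.1f dz %.1f"%(-np.radians(b[3]-a[3]),d@[np.cos(y),np.sin(y),0],d@[np.sin(y),-np.cos(y),0],-d[2]))
E
python3 d.py .21 .481 .239 156.46 .653 .170 .139 178
python3 -m crank '[[0,0,-0.376,-530.3,-108.2,100,100],[0,0,-0.376,-530.3,-108.2,100,100],[0,0,-0.376,-530.3,-108.2,100,100],[0,0,-0.376,-530.3,-108.2,100,100],[0,0,-0.376,-530.3,-108.2,100,100],[0,0,-0.376,-530.3,-108.2,100,100],[0,0,-0.376,-530.3,-108.2,100,100],[0,0,-0.376,-530.3,-108.2,100,100],[0,0,-0.376,-530.3,-108.2,100,100],[0,0,-0.376,-530.3,-108.2,100,100]]' 40
```

```text
az -0.3759 dx -530.3 dy -108.2 dz 100.0
time_s: 2.45
eef_pos: [0.6541, 0.1667, 0.1353]
orientation: [-179.9, -0.3, 177.7]
wrist_force: [-1.3, 0.8, 1.1]
gripper_width: 0.0854
gripper_force: 0.0
```

```bash
python3 -m crank '[[0,0,0,0,0,40,100],[0,0,0,0,0,60,100],[0,0,0,0,0,60,100],[0,0,0,0,0,60,100]]'; python3 -c "
from station import manip;s=manip.sense();print(s['eef_pos'],s['orientation'],s['joint_positions'])"
```

```text
time_s: 2.95
eef_pos: [0.6532, 0.1709, 0.0813]
orientation: [180.0, 0.1, 178.0]
wrist_force: [0.0, 0.1, 0.3]
gripper_width: 0.0858
gripper_force: 0.0
[0.65318218 0.17092353 0.08127129] [1.79959436e+02 1.45694397e-01 1.78037589e+02] [ 1.15291245e+01  3.23735460e+01  6.28319740e+01  5.47810710e-03
  8.46433424e+01 -7.65090203e+01]
```

```bash
python3 -m crank '[[0,0,0,0,0,40,100],[0,0,0,0,0,62,100],[0,0,0,0,0,62,100],[0,0,0,0,0,62,100]]'; python3 - <<'E'
from h import *
a=camera("top");b=camera("side")
cv2.imwrite("pics/g0.png",np.hstack([crop(p,proj(p,[.653,.17,.03])[0],25,8) for p in (a,b)]))
print(manip.sense()['eef_pos'])
E
```

```text
time_s: 3.45
eef_pos: [0.6535, 0.1706, 0.0191]
orientation: [180.0, 0.1, 178.0]
wrist_force: [-0.2, -0.2, 0.2]
gripper_width: 0.0853
gripper_force: 0.0
[0.65368086 0.17064788 0.01938141]
```

View pics/g0.png

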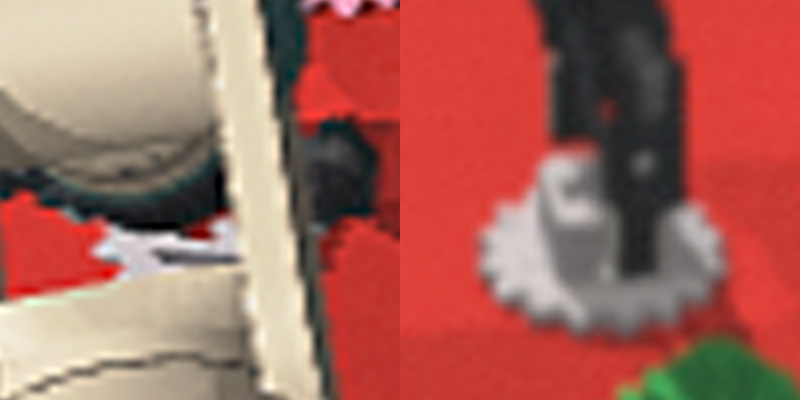

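The side view shows the near finger standing above the plate beside the hub flat: tip at about (640,270), plate centre near (602,250). It is clear to close.

```bash
python3 -m crank '[[0,0,0,0,0,0,20],[0,0,0,0,0,0,20],[0,0,0,0,0,0,20],[0,0,0,0,0,0,20],[0,0,0,0,0,0,20],[0,0,0,0,0,0,20],[0,0,0,0,0,0,20],[0,0,0,0,0,0,20]]' 100
```

```text
time_s: 4.55
eef_pos: [0.6531, 0.1705, 0.0181]
orientation: [180.0, 0.1, 178.0]
wrist_force: [0.4, 0.3, 6.1]
gripper_width: 0.0402
gripper_force: 102.6
```

```bash
python3 -m crank '[[0,0,0,0,0,-30,20],[0,0,0,0,0,-80,20],[0,0,0,0,0,-130,20],[0,0,0,0,0,-150,20],[0,0,0,0,0,-150,20],[0,0,0,0,0,-150,20]]'
python3 d.py .653 .170 .167 178 .5705 -.133 .167 170
python3 - <<'E'
from h import *
b=camera("side"); s=manip.sense(); print(s['eef_pos'],s['wrist_force'],s['gripper_width'])
cv2.imwrite("pics/l0.png",crop(b,proj(b,[.653,.17,.17])[0],35,8))
E
```

```text
time_s: 5.3
eef_pos: [0.6515, 0.1701, 0.1636]
orientation: [-179.9, -0.3, 178.0]
wrist_force: [0.7, -1.6, -3.4]
gripper_width: 0.0405
gripper_force: 101.6
az 0.1396 dx 71.9 dy -305.7 dz -0.0
[0.6515072  0.17013887 0.16358497] [-0.26931014  0.44047496 -3.27435724] 0.04053379240213955
```

View pics/l0.png

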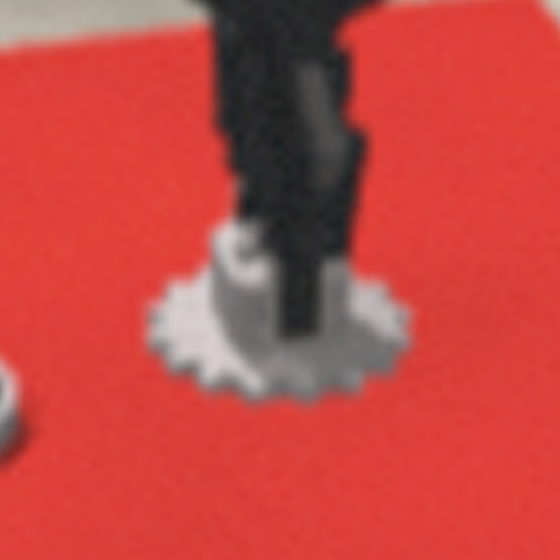

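The sprocket is held level and upright, with the hub silhouette centred at x≈281, the plate at 278 and the finger at 298, which is what the view angle predicts. I carry it over the shaft.

```bash
python3 -m crank '[[0,0,0.14,10,-40,0,20],[0,0,0.14,24,-100,0,20],[0,0,0.14,38,-160,0,20],[0,0,0.14,52,-220,0,20],[0,0,0.14,64,-275,0,20],[0,0,0.14,71.9,-305.7,0,20],[0,0,0.14,71.9,-305.7,0,20],[0,0,0.14,71.9,-305.7,0,20],[0,0,0.14,71.9,-305.7,0,20]]'
python3 - <<'E'
from h import *
s=manip.sense(); print(s['eef_pos'],s['orientation'],s['wrist_force'],s['gripper_width'])
b=camera("side");a=camera("top"); 
for p in(a,b):
  for n in ("hub_top","shaft_nose","sprocket"): print(n,[(np.round(d["xyz"],4).tolist(),round(d["conf"],2)) for d in pinpoint(p,n)[:4]])
cv2.imwrite("pics/s0.png",np.hstack([crop(p,proj(p,[.571,-.133,.14])[0],30,6) for p in (a,b)]))
E
```

```text
time_s: 6.48
eef_pos: [0.5703, -0.1314, 0.1667]
orientation: [180.0, -0.1, 170.1]
wrist_force: [0.7, 0.7, -3.0]
gripper_width: 0.0405
gripper_force: 101.8
[ 0.57027536 -0.131436    0.1666677 ] [ 1.79976580e+02 -5.06964811e-02  1.70075254e+02] [ 0.65424568  0.70354863 -3.02172133] 0.040485127183814355
hub_top [([0.6648, 0.0423, 0.0328], 0.93), ([0.7847, 0.1217, 0.0353], 0.76), ([0.5747, -0.1329, 0.1837], 0.51)]
shaft_nose []
sprocket [([0.664, 0.0447, 0.0027], 0.8), ([0.5729, -0.1305, 0.1488], 0.72), ([0.7842, 0.121, 0.001], 0.67)]
hub_top [([0.6624, 0.0452, 0.0374], 0.82), ([0.5681, -0.1292, 0.1873], 0.6)]
shaft_nose [([0.5705, -0.1355, 0.1189], 0.7)]
sprocket [([0.7843, 0.1224, 0.0033], 0.89), ([0.5706, -0.1294, 0.1468], 0.81), ([0.6619, 0.0442, -0.0002], 0.54)]
```

View pics/s0.png

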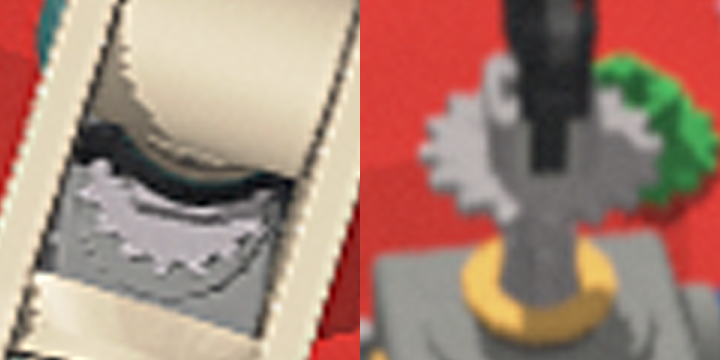

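In the side view the plate is centred at x≈540 over the shaft at x≈541, so alignment there is good. I lower onto the nose while watching the forces (baseline Fz about -3).

```bash
python3 -m crank '[[0,0,0,0,0,12,20],[0,0,0,0,0,24,20],[0,0,0,0,0,28,20],[0,0,0,0,0,31,20],[0,0,0,0,0,34,20],[0,0,0,0,0,34,20]]'; python3 -c "
from station import manip;s=manip.sense();print(s['eef_pos'],s['orientation'],s['wrist_force'],s['moment'])"
```

```text
time_s: 7.62
eef_pos: [0.5701, -0.1326, 0.1332]
orientation: [180.0, -0.0, 170.0]
wrist_force: [-0.0, -0.4, -2.1]
gripper_width: 0.0406
gripper_force: 101.8
[ 0.57011351 -0.13261972  0.13322585] [ 1.79994759e+02 -1.56393381e-03  1.69983221e+02] [-0.04720004 -0.39038548 -2.05959952] [-0.02159466  0.00405473 -0.03323047]
```

```bash
python3 -m crank '[[0,0,0,0,0,2,20],[0,0,0,0,0,4,20],[0,0,0,0,0,5,20],[0,0,0,0,0,6,20],[0,0,0,0,0,6,20]]'; python3 -c "
from station import manip;s=manip.sense();print(s['eef_pos'],s['orientation'],s['wrist_force'],s['moment'])"
```

```text
time_s: 8.25
eef_pos: [0.5701, -0.1326, 0.1272]
orientation: [180.0, -0.0, 170.0]
wrist_force: [0.6, -0.6, -2.5]
gripper_width: 0.0407
gripper_force: 101.8
[ 0.57009061 -0.13260651  0.12718639] [ 1.79995398e+02 -7.99390392e-03  1.69987129e+02] [ 0.62482442 -0.56049378 -2.51100093] [ 0.0163037  -0.01613728 -0.00565973]
```

```bash
python3 -m crank '[[0,0,0,0,0,2,20],[0,0,0,0,0,4,20],[0,0,0,0,0,6,20],[0,0,0,0,0,8,20],[0,0,0,0,0,8,20]]'; python3 -c "
from station import manip;s=manip.sense();print(s['eef_pos'],s['orientation'],s['wrist_force'],s['moment'])"
```

```text
time_s: 8.88
eef_pos: [0.57, -0.1326, 0.119]
orientation: [180.0, -0.0, 170.0]
wrist_force: [0.1, 0.3, -3.2]
gripper_width: 0.0404
gripper_force: 101.8
[ 0.57000839 -0.13256834  0.11899749] [ 1.79990616e+02 -2.60795148e-02  1.69987330e+02] [ 0.05284165  0.25260636 -3.24380922] [ 0.09027815 -0.02958252  0.01851664]
```

It meshed freely. I continue to the collar.

```bash
python3 -m crank '[[0,0,0,0,0,4,20],[0,0,0,0,0,8,20],[0,0,0,0,0,12,20],[0,0,0,0,0,15,20],[0,0,0,0,0,17,20],[0,0,0,0,0,17,20]]'; python3 -c "
from station import manip;s=manip.sense();print(s['eef_pos'],s['orientation'],s['wrist_force'],s['moment'])"
```

```text
time_s: 9.62
eef_pos: [0.5702, -0.1327, 0.103]
orientation: [180.0, 0.0, 170.0]
wrist_force: [-4.7, 1.4, 5.7]
gripper_width: 0.0402
gripper_force: 102.6
[ 0.57022459 -0.13265617  0.10299487] [1.79998530e+02 3.09656821e-02 1.69984550e+02] [-4.68696431  1.36793157  5.72876957] [0.25893114 0.76541186 0.02806793]
```

```bash
python3 -m crank '[[0,0,0,0,0,2,20],[0,0,0,0,0,4,20],[0,0,0,0,0,6,20],[0,0,0,0,0,6,20]]' 120; python3 -c "
from station import manip;s=manip.sense();print(s['eef_pos'],s['orientation'],s['wrist_force'],s['moment'])"
```

```text
time_s: 10.12
eef_pos: [0.5704, -0.1327, 0.0978]
orientation: [-180.0, 0.1, 170.0]
wrist_force: [-5.5, 1.8, 9.5]
gripper_width: 0.0398
gripper_force: 121.5
[ 0.57042333 -0.13269403  0.09781429] [-1.79997528e+02  7.38218354e-02  1.69986744e+02] [-5.52094715  1.799184    9.47842965] [2.91874624e-01 1.12737084e+00 4.02322498e-04]
```

```bash
python3 -m crank '[[0,0,0,0.5,0,1,20],[0,0,0,0.5,0,2,20],[0,0,0,0.5,0,3,20],[0,0,0,0.5,0,3,20]]'; python3 -c "
from station import manip;s=manip.sense();print(s['eef_pos'],s['orientation'],s['wrist_force'],s['moment'])"
```

```text
time_s: 10.62
eef_pos: [0.5704, -0.1327, 0.0962]
orientation: [-180.0, 0.2, 170.0]
wrist_force: [-6.5, 2.5, 14.7]
gripper_width: 0.0398
gripper_force: 122.8
[ 0.57040625 -0.13270309  0.09615458] [-1.79988853e+02  1.70286553e-01  1.69989279e+02] [-6.49690912  2.53023601 14.66263958] [ 0.43023305  1.28613625 -0.04447543]
```

```bash
python3 -m crank '[[0,0,0,0,0,1,20],[0,0,0,0,0,2,20],[0,0,0,0,0,3,20],[0,0,0,0,0,3,20]]'; python3 - <<'E'
from h import *
s=manip.sense();print(s['eef_pos'],s['orientation'],s['wrist_force'],s['moment'])
b=camera("side"); cv2.imwrite("pics/p0.png",crop(b,proj(b,[.571,-.133,.1])[0],35,8))
for n in ("hub_top","sprocket"): print(n,[np.round(d["xyz"],4).tolist() for d in pinpoint(b,n)[:4]])
E
```

```text
time_s: 11.12
eef_pos: [0.5706, -0.1327, 0.096]
orientation: [-180.0, 0.2, 170.0]
wrist_force: [-15.3, 4.2, 29.2]
gripper_width: 0.0402
gripper_force: 124.7
[ 0.57060054 -0.13271569  0.09603893] [-179.97811719    0.23533745  169.99651339] [-15.29034061   4.24517662  29.23352893] [0.85107831 2.86169891 0.02801103]
hub_top [[0.7794, 0.1211, 0.0358], [0.5694, -0.1323, 0.1158], [0.4504, 0.1989, -0.0006], [0.6579, 0.0426, 0.0385]]
sprocket [[0.568, -0.1329, 0.0739], [0.6634, 0.0459, 0.0014], [0.7793, 0.1249, 0.001]]
```

View pics/p0.png

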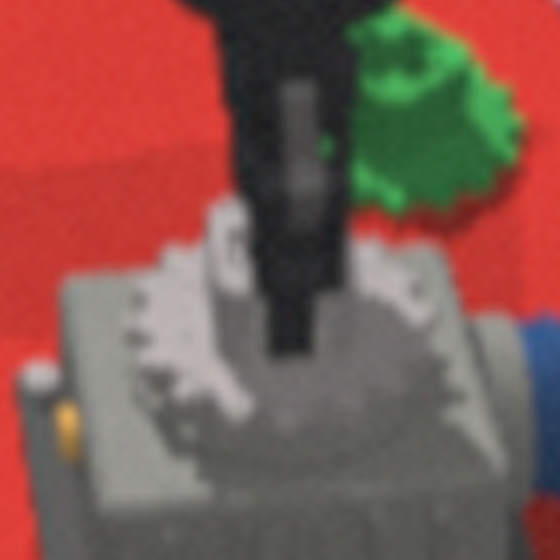

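The sprocket sits low against the housing with the collar hidden under it. The force rises to about 32 N with no more travel, and pinpoint puts the origin at about z 0.074–0.080, so it is at the hard stop. I check that it holds steady, then hand in.

```bash
python3 -m crank '[[0,0,0,0,0,0,20],[0,0,0,0,0,0,20],[0,0,0,0,0,0,20],[0,0,0,0,0,0,20]]' && python3 -c "
from station import manip;print(manip.close_job())"
```

```text
time_s: 11.78
eef_pos: [0.5706, -0.1327, 0.0961]
orientation: [-180.0, 0.2, 170.0]
wrist_force: [-15.4, 4.9, 30.2]
gripper_width: 0.0399
gripper_force: 124.7
the job is handed in; nothing more can be done
None
```

The splined sprocket is meshed on the shaft and pressed home against the collar stop with about 30 N, still gripped, and the job was handed in at 11.8 s; no verdict came back.

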